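Clamp a cork-soled serving paddle to bond it

TASK

The white stoneware serving paddle has a freshly glued cork sole: slide its blade, sole down, under the foot of the bonding clamp between the side rails until it gently bears on the column, and let go of it. Then wind the crank clockwise (seen from above) until the sprung indicator tab pops out of the side of the clamp's base, and stop there: an eighth of a turn more is the most the stoneware can take. Leave the paddle clamped with the tab out, let go of the crank, and do not disturb the other things on the bench.

Things in the scene. Friction and masses are not known exactly. Their poses are not given: they have to be found in the camera images.
- paddle: White serving paddle, brown field on top, loose, 0.2 kg. Origin under the blade's centre, z up. Blade 100 mm (x) by 60 mm (y); 30 mm wide handle along -x, from x = -50 to -135 mm: grip it across y at about x = -115 mm, firmly (blade-heavy), clear of the crank. Stoneware from z = 4 to 14 mm; below it under the blade only a 4 mm cork sole, so the handle hangs 4 mm above the table.
- clamp: Grey bonding clamp, fixed. Origin on the table under the screw's vertical axis; z up. Its mouth is at -x (to the robot's left). Base x -55 to +100 mm, 100 mm wide (y), 34 mm high. On it the sprung bed, 100 by 63 mm, top 50 mm above the table, between two rails 58 mm high and 65 mm apart, flared at the mouth out to x = -77 mm, with a sloping lead-in apron below the bed's front edge.
- column: The clamp's column, fixed to it: origin on the table, under its face that looks to the mouth, 50 mm along +x from the clamp's origin, same axes. The face (60 mm wide, 132 mm high) is the stop for the blade's far edge. An arm (44 mm wide, z = 102 to 132 mm) reaches from it over the bed to clamp x = -22 mm and holds the screw.
- seat (a point): Middle of the unloaded bed's top, clamp x = 0, y = 0, 50 mm above the table, clamp's axes. The paddle is home with its origin here and its x along the clamp's x. Above it hangs the screw's round foot, 30 mm across; at the start 4 to 13 mm above the top of a paddle on the bed (its height setting is unknown to 2.5 mm either way).
- crank (a joint): Crank's turn in rad about the screw's axis, growing clockwise seen from above; a turn (6.28) lowers the foot 10 mm. At value a its arm points along (-cos a, +sin a) in the clamp's x, y. It starts between 0 and 2; the tab pops somewhere from 6 to 10. Self-locking: stays where left. Turns stiffly: 0.14 Nm, 3 N at the grip, 5 N when loaded.
- crank_grip (a point): Middle of the crank's upright round black grip, 18 mm across, z = 160 to 200 mm (this point 180 mm above the table), spinning freely on its pin 45 mm from the screw's axis. Crank arm and hub, at most 164 mm high, lie below. Carry it round in a level circle: its height does not change.
- tab (a joint): The indicator tab, a steel tongue 20 mm wide and 8 mm thick in a black window on the base's +y side (x = -25 mm, 20 mm above the table): 0 when latched in, 0.014 (m) when out. Sprung, it snaps all the way out when the bed is pressed with the set force (about 40 N), and then stays out.
- bed (a joint): How far the sprung bed has sunk, in m: 0 unloaded, 12 N per mm after a 10 N preload. The tab pops at about 0.0025; more than 0.0040 (58 N) is over-tightened.
- mug: Bystander: white mug, 82 mm across, 78 mm high; origin under its centre.
- saucers: Bystander: stack of five saucers, 120 mm across, 55 mm high; origin under its centre.
- glue: Bystander: white glue bottle, 36 mm across, 100 mm high; origin under its centre.
- tape: Bystander: roll of packing tape lying flat, 90 mm across, 24 mm high; origin under its centre.
- carton: Bystander: small cardboard box, 110 by 90 by 80 mm high; origin under its centre.
Not all that is in view belongs to the job. Several things have the shape of the clamp; the one meant has the colours described above.

How it is judged:
On the way, in this order (a step that is already met when the one before it is completed fails the run):
1. the paddle lies home on the bed, against the column, sole down and let go, with the tab still in (horizontal distance between paddle and seat below 0.006 m and x of paddle in the frame of seat above -0.003 m and z of paddle in the frame of seat below 0.0025 m and angle between paddle's own z axis and vertical below 0.05 rad and contact force between the fingers and paddle below 0.1 N and value of joint tab below 0.003 m), for 0.2 s.
2. the screw presses the paddle on the bed and the tab has popped out (value of joint tab above 0.011 m and value of joint bed above 0.0021 m and contact force between the fingers and paddle below 0.1 N), for 0.1 s.
At the end, for the whole second after the job is handed in: The tab is out (more than 11 mm), the paddle is clamped home on the bed (within 6 mm of the seat, its blade no more than 3.5 mm short of the column, not tilted), the bed is held down between 2.1 and 4.0 mm by the screw, and crank and paddle are at rest (value of joint tab above 0.011 m and value of joint bed between 0.0021 and 0.004 m and horizontal distance between paddle and seat below 0.006 m and x of paddle in the frame of seat above -0.0035 m and angle between paddle's own z axis and vertical below 0.06 rad and linear speed of paddle below 0.01 m/s and not (velocity of joint crank above 0.05 rad/s) and velocity of joint crank above -0.05 rad/s); the robot touches nothing.
It fails at once if over-tightened: the bed was pressed down more than 4.0 mm (value of joint bed above 0.004 m).
It fails at once if the tab was tripped by the hand pressing on the paddle (value of joint tab above 0.005 m and contact force between the fingers and paddle above 2 N).
It fails at once if the stoneware was pushed against the column with more than 35 N (contact force between paddle and column above 35 N).
It fails at once if a bystander was moved more than 30 mm (distance of any of mug, saucers, glue, tape, carton from where it was at the start of the episode above 0.03 m).
It also fails if it takes over 72 s, if anything falls off the work surface, if the arm or the gripper's body presses on something with over 40 N, if the wrist force passes 120 N, or if a joint passes its speed limit or range.

ROBOT

A 6-joint arm with a two-finger parallel gripper is mounted at the origin on the work surface. World frame = base frame: x ahead of the robot, y to its left, z up, the work surface at z = 0. Lengths are in m, angles in rad, forces in N, time in s.
With the tool pointing down it reaches from about 0.25 to 0.775 m from the base axis. Payload 4 kg.
Tool frame: the origin (TCP) lies midway between the tips of the shut fingers; the grasp point (between the pads) lies 19 mm behind it; z points along the fingers, x is the direction in which the jaws open and shut, and the axes are right-handed (so a half turn about z gives the same grasp; the last joint's range is limited). The gripper opens to 94 mm and grips with 3 to 60 N. Pads are 16 mm wide; open, the fingers measure 119 mm over their backs; the gripper's body (75 mm by 177 mm) begins 78 mm behind the grasp point.
Start: joints at [1.073, 0.087, 1.371, -0, 1.684, -0.103], TCP at [0.212, 0.508, 0.206] pointing down, gripper open.
Joint ranges: [-3.1, 3.1], [-0.76, 2.03], [0.27, 2.55], [-1.08, 4.22], [0.17, 2.65], [-2.57, 2.57]. Speed limits (rad/s): [2.79, 2.79, 3.14, 3.14, 3.14, 3.14].

INTERFACE

Orientations are given as [roll, pitch, yaw] about the fixed x, y, z axes, in that order (R = Rz(yaw) Ry(pitch) Rx(roll)).
In Python, from bench import * gives the robot as it stands.
- The arm moves only by the tool send_rows, never from a script. Its argument "rows" is one flat list of numbers, 7 for each row, row after row: the shift along the world's x, y, z in mm, then the turn, a rotation vector about the world's x, y, z in degrees, then the opening, from 0 (shut) to 1 (fully open). A call has exactly 8 rows; each row shifts and turns the commanded pose from where the row before left it; what a row does not reach is not made up. A row lasts 1/8 s, in which the tool goes at most 62.5 mm and 10.7 degrees, less where a joint would pass 70% of its speed; a pose out of reach is approached as far as the arm can. A call is refused whole if a number of a shift passes 62.5 or a number of a turn 10.7, either way. A call with a gripper value outside its range is refused whole. The fingers move at their own pace and stop on an object; the grip force is fixed at half the most. Time passes only in rows, so rows that do not move let the fingers close, or fill a call up. It gives the time, the measured TCP pose, the force and the opening at its end, in the units of the state.
- get_obs(): the state, without advancing time (a new reading comes with each control period).
- snapshot(name): name is "scene" or "top" or "wrist"; returns a dict with "color" (480x640x3 uint8, red, green, blue), "intrinsics" (3x3 intrinsics, pixels), "rvec" (rotation vector, rad) and "tvec" (3), from world to camera coordinates, as OpenCV has them; the wrist camera has in their place "T_tool_cam" (4x4, takes a point from camera to tool coordinates, whose origin is the TCP and whose axes are the tool frame's). Camera axes: x right, y down, z forward; pixel columns grow to the right and rows downward; lengths in m; the calibration is good to about 2 mm. The wrist camera is an equidistant fisheye: a pixel r from the principal point sees the ray r / f radians off the axis. A picture is of the moment at which its call begins: read the wrist's pose just before it. There is no depth.
- close_job(): hands the job in, once; it reports no verdict.
The state is a dict: "time": time; "joint_positions": joint angles; "qvel": joint speeds; "joint_torque": joint torques, N m; "tool_pos": TCP position; "ee_rot": TCP orientation; "wrist_force": force on the tool from outside, world axes, zero at the start; "wrist_torque": the same for the moment, N m; "width": finger opening in m.
Only numpy, scipy, OpenCV 4.12 (cv2) and the standard library are available. Lean on these libraries where they do the work, as an engineer would, in place of code of your own. Each camera call takes 0.05 s, during which the arm holds its last target.

## Working session

There is one attempt and no reset: what is moved stays moved. The work goes in short steps, Python scripts to look and compute and a tool call to move; the robot and the scene stay as the last step left them, time stands still between calls to the robot, and variables do not carry over. Pictures are saved under pics/ and viewed, and the job is handed in when it is done.

Besides the shell and the picture viewer there is one more tool, called after "Emit:" as name(argument=value, ...) on one line, values as JSON. send_rows: Moves the arm, as the interface text tells. Its arguments: {"type":"object","properties":{"rows":{"type":"array","items":{"type":"number"}}},"required":["rows"]}

```bash
mkdir -p pics; ls
cat > h.py <<'E'
from bench import *
import numpy as np, cv2
def snap(n,f):
    s=snapshot(n); cv2.imwrite('pics/'+f+'.png',cv2.cvtColor(s['color'],cv2.COLOR_RGB2BGR)); np.save('pics/'+f+'.npy',s,allow_pickle=True); return s
def load(f): return np.load('pics/'+f+'.npy',allow_pickle=True).item()
def ray(s,u,v):
    K=s['intrinsics'];R=cv2.Rodrigues(np.array(s['rvec']))[0];t=np.array(s['tvec']).ravel()
    d=R.T@np.linalg.solve(K,[u,v,1.]);return -R.T@t,d
def onz(s,u,v,z):
    o,d=ray(s,u,v);return o+d*(z-o[2])/d[2]
def proj(s,p):
    return cv2.projectPoints(np.array(p,float).reshape(-1,3),np.array(s['rvec']),np.array(s['tvec']),s['intrinsics'],None)[0].reshape(-1,2)
E
python3 - <<'E'
from h import *
print(get_obs())
for n in('scene','top','wrist'):
    s=snap(n,n+'0')
    print(n,s['intrinsics'],s.get('tvec'),s.get('rvec'),s.get('T_tool_cam'))
    if n!='wrist':
        print(ray(s,320,240))
E
```

```text
pics
{'time': 0.0, 'joint_positions': array([ 1.07289941e+00,  8.79436409e-02,  1.37222323e+00, -3.15297481e-06,
        1.68361290e+00, -1.03091874e-01]), 'qvel': array([ 0.00202164,  0.00144688,  0.00018323,  0.00054074, -0.00018721,
        0.00024721]), 'joint_torque': array([ 5.24429761e-04, -3.40180349e+01, -3.02430046e+01,  7.18508684e-02,
        3.28475365e-02, -1.58122421e-04]), 'tool_pos': array([0.21128459, 0.50720671, 0.20432614]), 'ee_rot': array([-3.14137070e+00,  2.17582812e-03,  1.17599117e+00]), 'wrist_force': array([-0.7884087 , -0.55144988, -0.2105044 ]), 'wrist_torque': array([-0.02011454, -0.02201241, -0.03264167]), 'width': 0.09372264380743955}
scene [[449.31509729   0.         319.91774238]
 [  0.         449.31509729 242.12603323]
 [  0.           0.           1.        ]] [-0.43210184 -0.11717342  1.18938292] [ 2.15572981  0.57086201 -0.28292027] None
(array([ 0.87947463, -0.67471006,  0.62158191]), array([-0.3954987 ,  0.69799502, -0.59699762]))
top [[610.78759478   0.         313.65602374]
 [  0.         610.78759478 234.08491799]
 [  0.           0.           1.        ]] [-0.11635899  0.56748849  1.38001418] [ 2.1260599  -2.13411426  0.19799884] None
(array([ 0.31147269, -0.10963987,  1.45978957]), array([ 0.16897164, -0.01654761, -0.98558431]))
wrist [[371.64829954   0.         318.75637528]
 [  0.         371.64829954 236.70245341]
 [  0.           0.           1.        ]] None None [[ 9.99999426e-01  8.68946754e-04 -6.26512877e-04  1.22018813e-03]
 [-6.82351614e-04  9.67521922e-01  2.52786203e-01 -7.42919181e-02]
 [ 8.25822694e-04 -2.52785631e-01  9.67521960e-01 -1.79467363e-01]
 [ 0.00000000e+00  0.00000000e+00  0.00000000e+00  1.00000000e+00]]
```

View pics/scene0.png

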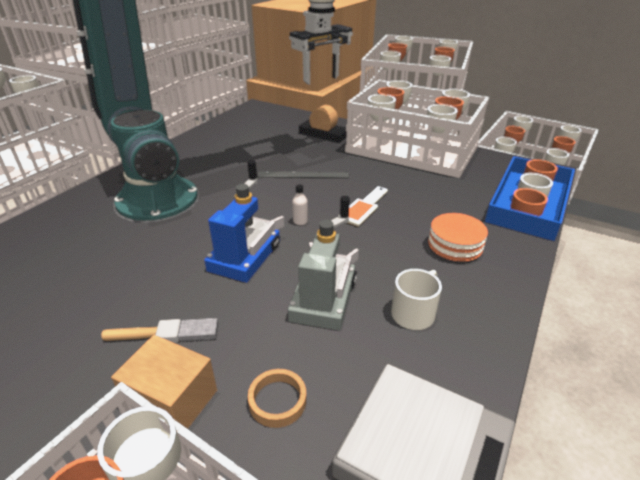

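View pics/top0.png

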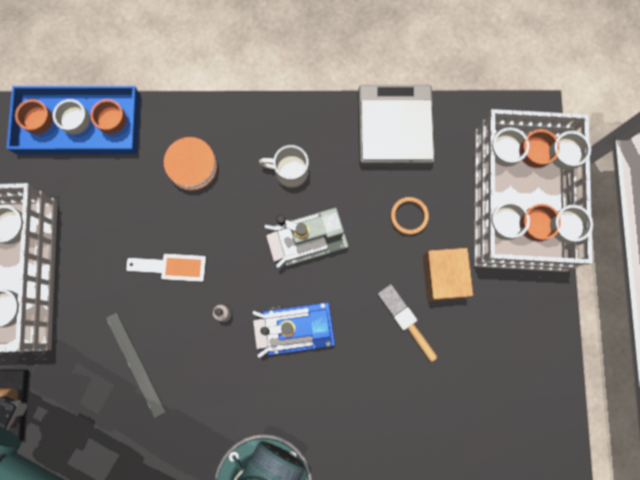

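View pics/wrist0.png

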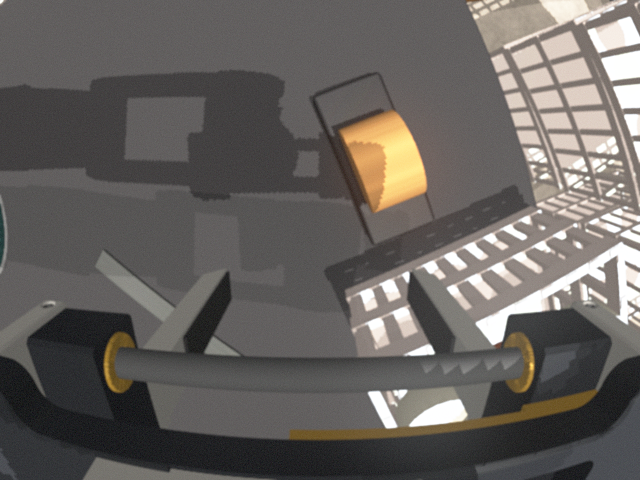

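Top view: the grey clamp is at (305,237), with a blue lookalike at (293,328). The white paddle with the brown field is at (165,267); the putty knife at (407,322) and the grey strip at (135,365) are other long things. By the description I choose the grey clamp and the white paddle, and check both in a close crop.

Run:
```python
from h import *
a=cv2.imread('pics/top0.png')
c=cv2.resize(a[195:285,250:360],None,fx=7,fy=7,interpolation=cv2.INTER_CUBIC)[:600,:800]
cv2.imwrite('pics/c1.png',c)
p=cv2.resize(a[240:295,115:215],None,fx=7,fy=7,interpolation=cv2.INTER_CUBIC)
cv2.imwrite('pics/c2.png',p)
b=cv2.imread('pics/scene0.png')
cv2.imwrite('pics/c3.png',cv2.resize(b[180:330,280:390],None,fx=4,fy=4,interpolation=cv2.INTER_CUBIC))
```

```text
(no output)
```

View pics/c1.png

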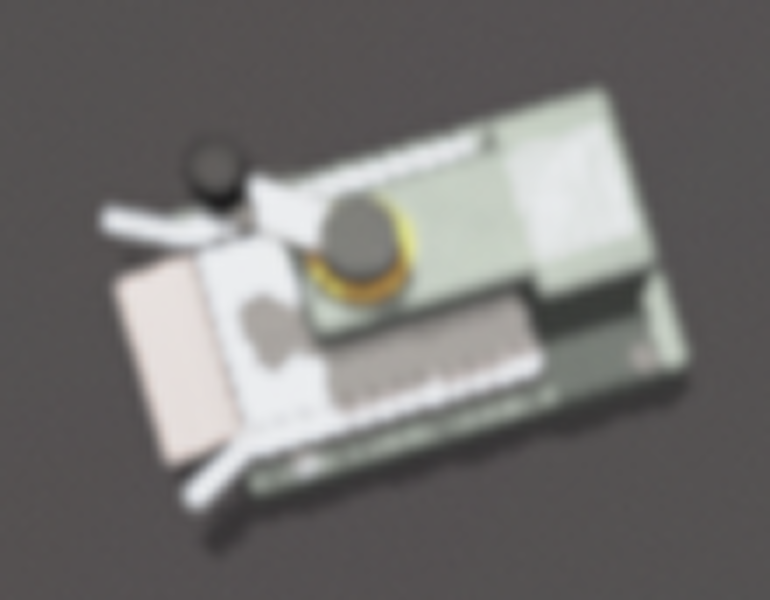

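View pics/c2.png

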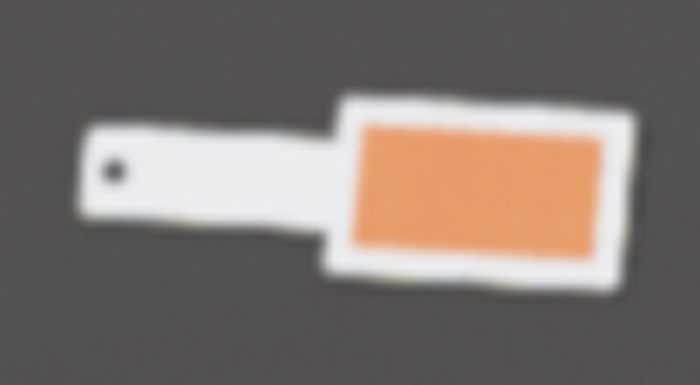

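View pics/c3.png

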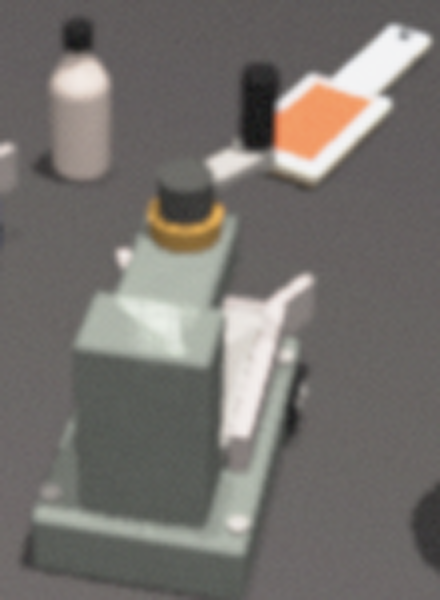

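```bash
cat > clampfit.py <<'E'
from h import *
from scipy.optimize import least_squares
s=load('top0')
cr=lambda x,y:(250+(x+.5)/7-.5,195+(y+.5)/7-.5)
def W(p,q):
    x,y,a=p;c,si=np.cos(a),np.sin(a)
    q=np.array(q,float).reshape(-1,3)/1000
    return np.c_[x+c*q[:,0]-si*q[:,1],y+si*q[:,0]+c*q[:,1],q[:,2]]
if __name__=='__main__':
    f=[((-22,-22,132),(315,337)),((50,-30,132),(537,297)),((-55,-50,34),(252,492)),((100,-50,34),(690,362))]
    Q=[a for a,b in f];U=np.array([cr(*b) for a,b in f])
    r=least_squares(lambda p:(proj(s,W(p,Q))-U).ravel(),[.5,0,-1.4])
    print(r.x,np.degrees(r.x[2]),'res px',r.fun.reshape(-1,2).round(2))
    p=r.x; np.save('clamp.npy',p)
    for z,uv in ((132,(600,88)),(132,(655,255)),(200,(214,163)),(164,(360,236))):
        w=onz(s,*cr(*uv),z/1000); c,si=np.cos(p[2]),np.sin(p[2]); d=w[:2]-p[:2]
        print(uv,w, 'clamp', 1000*(c*d[0]+si*d[1]),1000*(-si*d[0]+c*d[1]))
    a=cv2.imread('pics/top0.png');o=cv2.resize(a[195:285,250:360],None,fx=7,fy=7,interpolation=cv2.INTER_CUBIC)
    for pts in ([(-55,-50,34),(100,-50,34),(100,50,34),(-55,50,34)],[(50,-30,132),(50,30,132)],[(-22,-22,132),(50,-22,132),(50,22,132),(-22,22,132)],[(-55,32.5,58),(50,32.5,58)],[(-55,-32.5,58),(50,-32.5,58)],[(-77,-45,58),(-77,45,58)],[(-50,-31.5,50),(-50,31.5,50)],[(-35,50,24),(-15,50,24)]):
        u=(proj(s,W(p,pts))-[250,195]+.5)*7-.5
        cv2.polylines(o,[u.round().astype(int)],len(pts)>2,(0,0,255),1)
    cv2.imwrite('pics/c4.png',o)
    # paddle
    a=s['color'].astype(int);m=((a.sum(2)>450)|((a[...,0]>170)&(a[...,2]<140))).astype(np.uint8)
    m[:240]=0;m[300:]=0;m[:,:115]=0;m[:,215:]=0
    c=max(cv2.findContours(m,0,2)[0],key=cv2.contourArea);print('area',cv2.contourArea(c))
    h=cv2.inRange(s['color'],(170,80,0),(255,200,140));h[:240]=0;h[300:]=0;h[:,:115]=0;h[:,215:]=0
    yy,xx=np.nonzero(h);P=np.array([onz(s,u,v,.014) for u,v in zip(xx,yy)])[:,:2];br=P.mean(0)
    yy,xx=np.nonzero(m);P=np.array([onz(s,u,v,.014) for u,v in zip(xx,yy)])[:,:2]
    _,V=np.linalg.eigh(np.cov((P-P.mean(0)).T));ax=V[:,1];ax=ax*np.sign(ax@(br-P.mean(0)))
    l=(P-br)@ax;w=(P-br)@[-ax[1],ax[0]]
    print('brown ctr',br,'axis',ax,np.degrees(np.arctan2(ax[1],ax[0])),'l',l.min(),l.max(),'w',w.min(),w.max(), 'whandle',w[l<-.07].min(),w[l<-.07].max())
    hp=P[(l<-.06)&(l>-.125)];bp=P[l>-.045]
    print('handle mean',hp.mean(0),'blade mean',bp.mean(0)); 
    for nm,g in(('handle',hp),('blade',bp)):
        _,V=np.linalg.eigh(np.cov((g-g.mean(0)).T));v=V[:,1]*np.sign(V[:,1]@ax);print(nm,np.degrees(np.arctan2(v[1],v[0])))
    d=bp.mean(0)-hp.mean(0);print('yaw from means',np.degrees(np.arctan2(d[1],d[0])))
E
python3 clampfit.py
```

```text
[ 0.56039334 -0.09020799 -1.28270135] -73.49337345176836 res px [[-0.23  0.08]
 [ 0.37 -0.02]
 [-0.26  0.04]
 [ 0.11 -0.11]]
(600, 88) [ 0.6132601  -0.16644299  0.132     ] clamp 88.11395570616718 29.027589548658273
(655, 255) [ 0.55914052 -0.18325393  0.132     ] clamp 88.8552721352894 -27.637982553451394
(214, 163) [ 0.57504074 -0.04714466  0.2       ] clamp -37.126849727443194 26.279156972762618
(360, 236) [ 0.55943029 -0.09051669  0.164     ] clamp 0.022349437096702594 -1.0110654363182034
area 1472.0
brown ctr [0.49535639 0.1932409 ] axis [-0.0614482  -0.99811027] -93.52294195749518 l -0.1352647942504713 0.05165892425161061 w -0.031009049973359036 0.03065324636912352 whandle -0.0159135107359688 0.015663877099861168
handle mean [0.50100938 0.28522215] blade mean [0.49495741 0.19000247]
handle -93.49900441494854
blade -93.40600256639998
yaw from means -93.63671449846329
```

View pics/c4.png

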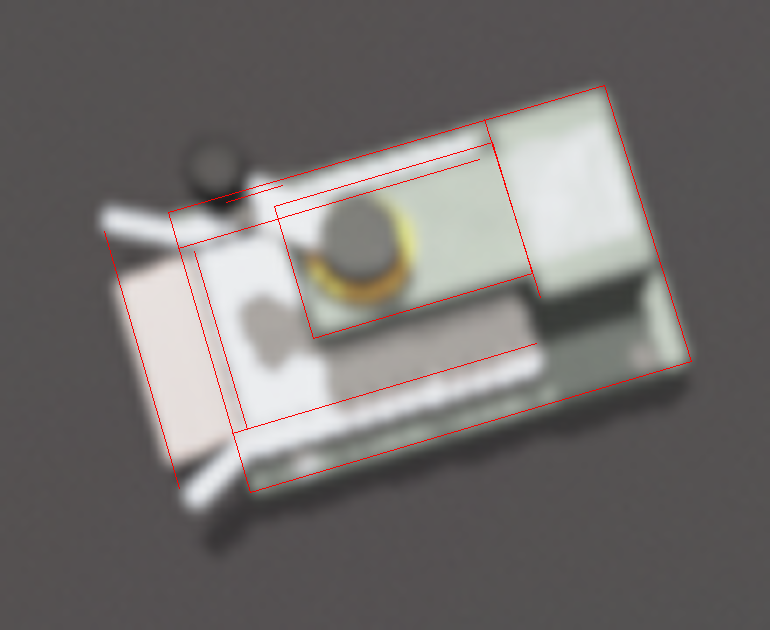

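Clamp fit: residuals are at most 0.4 px, and the crank grip comes out at 45.4 mm radius (45 expected), with a ≈ 0.616 rad. The paddle measures 187×61 mm (185×60 expected). The grip point is about (0.5025, 0.3073) and the tool yaw −3.6°.

Emit:
send_rows(rows=[36,-25,0,0,0,-8.9,1,36,-25,0,0,0,-8.9,1,36,-25,0,0,0,-8.9,1,36,-25,0,0,0,-8.9,1,36,-25,0,0,0,-8.9,1,36,-25,0,0,0,-8.9,1,36,-25,0,0,0,-8.9,1,39,-25,0,0,0,-8.7,1])

```text
time: 1.15
tool_pos: [0.5034, 0.3068, 0.2051]
ee_rot: [3.141, 0.001, -0.068]
wrist_force: [0.2, 0.3, 0.3]
width: 0.0943
```

```bash
cat >> h.py <<'E'
from scipy.spatial.transform import Rotation as Ro
def wsnap(f):
    o=get_obs();s=snap('wrist',f);s['tp']=np.array(o['tool_pos']);s['er']=np.array(o['ee_rot']);np.save('pics/'+f+'.npy',s,allow_pickle=True);return s
def wonz(s,u,v,z):
    K=s['intrinsics'];a=(u-K[0,2])/K[0,0];b=(v-K[1,2])/K[1,1];r=np.hypot(a,b)
    d=np.array([a/r*np.sin(r),b/r*np.sin(r),np.cos(r)]) if r>0 else np.array([0,0,1.])
    T=s['T_tool_cam'];R=Ro.from_euler('xyz',s['er']).as_matrix()
    d=R@T[:3,:3]@d;o=s['tp']+R@T[:3,3];return o+d*(z-o[2])/d[2]
def wproj(s,p):
    T=s['T_tool_cam'];R=Ro.from_euler('xyz',s['er']).as_matrix();K=s['intrinsics']
    q=(np.array(p,float).reshape(-1,3)-s['tp'])@R;q=(q-T[:3,3])@T[:3,:3]
    h=np.hypot(q[:,0],q[:,1]);th=np.arctan2(h,q[:,2]);return np.c_[K[0,2]+K[0,0]*th*q[:,0]/h,K[1,2]+K[1,1]*th*q[:,1]/h]
E
python3 - <<'E'
from h import *
s=wsnap('w1'); print(s['tp'],s['er'])
a=s['color'].astype(int)
from clampfit import W
pad=[.4953,.1925,np.radians(-93.6)]
o=cv2.cvtColor(s['color'],cv2.COLOR_RGB2BGR)
pts=[(50,30,14),(50,-30,14),(-50,-30,14),(-50,-15,14),(-135,-15,14),(-135,15,14),(-50,15,14),(-50,30,14)]
cv2.polylines(o,[wproj(s,W(pad,pts)).round().astype(int)],True,(0,0,255),1)
cv2.imwrite('pics/w1o.png',o)
E
```

```text
[0.50336347 0.30676466 0.20513044] [ 3.14146703e+00  5.87185395e-04 -6.80440847e-02]
```

View pics/w1o.png

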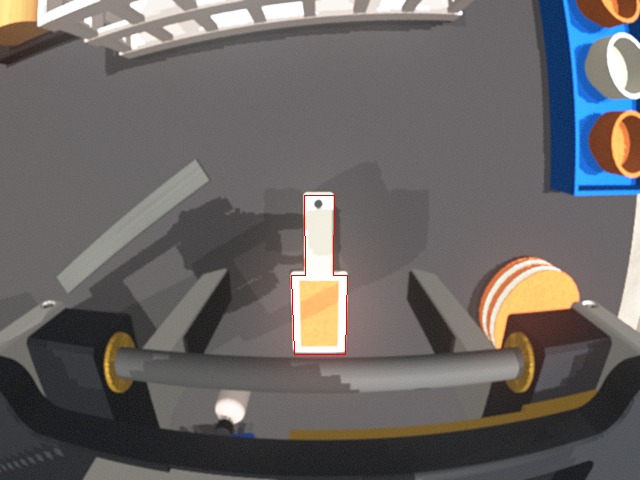

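The overlay matches the paddle in the wrist view to about 2 px: handle end at (318,193), blade end at v ≈ 354. I descend and close.

Emit:
send_rows(rows=[-1,0,-50,0,0,0.3,1,0,0,-50,0,0,0,1,0,0,-50,0,0,0,1,0,0,-35,0,0,0,1,0,0,-16,0,0,0,1,0,0,0,0,0,0,1,0,0,0,0,0,0,0,0,0,0,0,0,0,0])

```text
time: 2.2
tool_pos: [0.5027, 0.3083, 0.0064]
ee_rot: [-3.14, -0.003, -0.058]
wrist_force: [-1.2, 0.8, 0.0]
width: 0.0773
```

Emit:
send_rows(rows=[0,0,0,0,0,0,0,0,0,0,0,0,0,0,0,0,0,0,0,0,0,0,0,0,0,0,0,0,0,0,0,0,0,0,0,0,0,0,0,0,0,0,0,0,0,0,0,0,0,0,0,0,0,0,0,0])

```text
time: 3.2
tool_pos: [0.5016, 0.3077, 0.0044]
ee_rot: [3.142, -0.0, -0.058]
wrist_force: [0.7, 0.2, -0.1]
width: 0.0295
```

Emit:
send_rows(rows=[0,0,10,0,0,0,0,0,0,20,0,0,0,0,0,0,25,0,0,0,0,0,0,25,0,0,0,0,-4,-10,20,0,0,5,0,-5,-20,5,0,0,5,0,-5,-20,0,0,0,5,0,0,-20,0,0,0,4.8,0])

```text
time: 4.2
tool_pos: [0.4869, 0.2373, 0.1099]
ee_rot: [-3.141, 0.0, 0.291]
wrist_force: [-0.2, -0.0, -2.1]
width: 0.0295
```

Run:
```python
from h import *
s=wsnap('w2');print(s['tp'],s['er']); t=snap('top','t2');snap('scene','s2')
print('glue', onz(load('top0'),222,313,.1))
b=cv2.imread('pics/s2.png');cv2.imwrite('pics/s2c.png',cv2.resize(b[60:260,240:480],None,fx=3.3,fy=3,interpolation=cv2.INTER_CUBIC))
```

```text
[0.48685557 0.23727382 0.10992595] [-3.14109278e+00  2.32251256e-04  2.90762747e-01]
glue [0.38171698 0.0850331  0.1       ]
```

View pics/s2c.png

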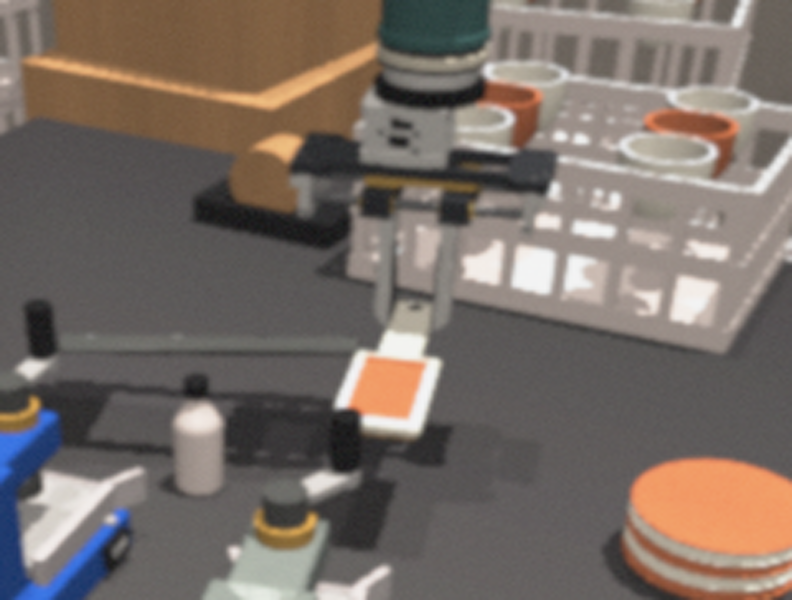

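View pics/w2.png

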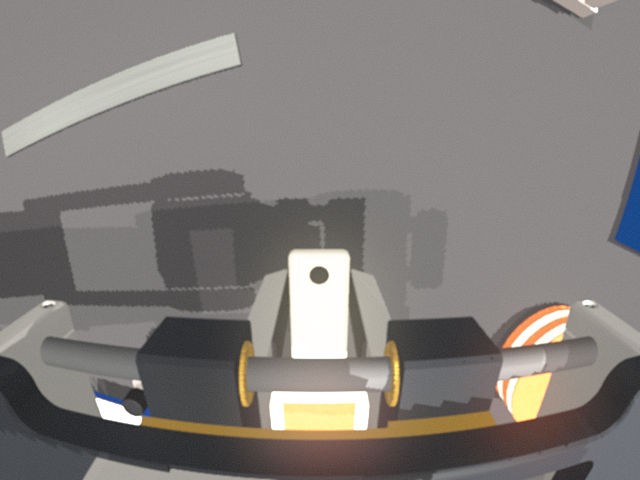

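Run:
```python
from h import *
from clampfit import W
w=load('w2')
yaw=w['er'][2]-np.pi/2; tp=w['tp']
pts=np.array([(50,30,0),(50,-30,0),(-50,-30,0),(-50,-15,0),(-135,-15,0),(-135,15,0),(-50,15,0),(-50,30,0)],float)
for f,(x0,y0,x1,y1) in (('s2',(340,130,390,210)),('t2',(130,215,250,305))):
    s=load(f);im=cv2.cvtColor(s['color'],cv2.COLOR_RGB2BGR)[y0:y1,x0:x1];k=7
    o=cv2.resize(im,None,fx=k,fy=k,interpolation=cv2.INTER_CUBIC)
    for droop,col in((0,(0,0,255)),(5,(255,255,0))):
        q=pts.copy();q[:,0]+=115.3;q[:,2]=14-4.4+tp[2]*1000-np.tan(np.radians(droop))*q[:,0]
        u=(proj(s,W([tp[0],tp[1],yaw],q))-[x0,y0]+.5)*k-.5
        cv2.polylines(o,[u.round().astype(int)],True,col,1)
    cv2.imwrite('pics/'+f+'o.png',o);print(o.shape)
```

```text
(560, 350, 3)
(630, 840, 3)
```

View pics/s2o.png

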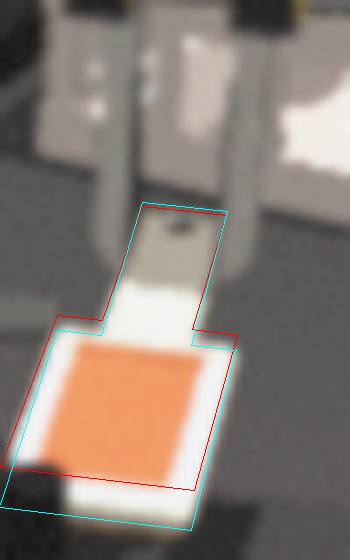

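View pics/t2o.png

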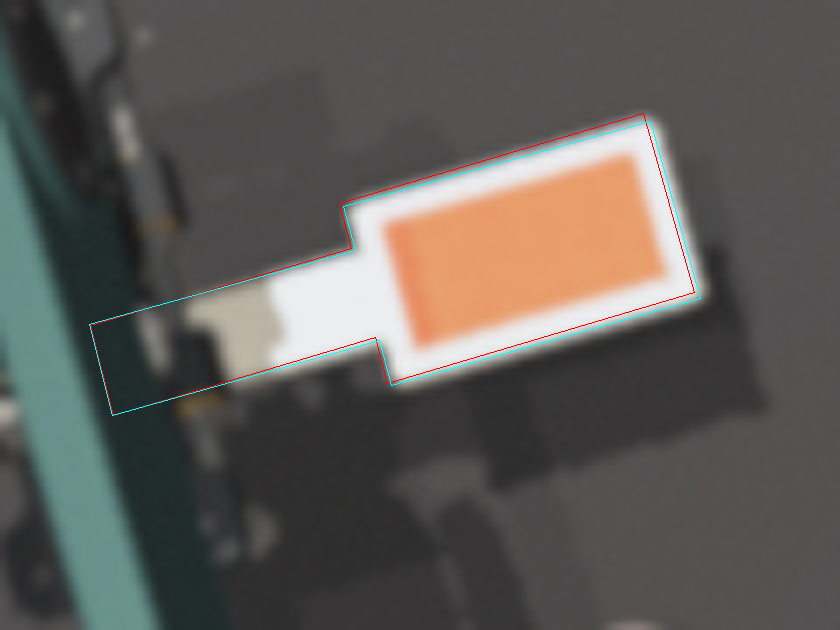

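Run:
```python
from h import *
t=load('t2');s=load('s2')
for n,a,b in (('far+',(657,118),(192,514)),('near+',(346,206),(237,347)),('near-',(390,383),(54,331))):
    ua=(130+(a[0]+.5)/7-.5,215+(a[1]+.5)/7-.5);ub=(340+(b[0]+.5)/7-.5,130+(b[1]+.5)/7-.5)
    o1,d1=ray(t,*ua);o2,d2=ray(s,*ub)
    k=np.linalg.lstsq(np.c_[d1,-d2],o2-o1,rcond=None)[0]
    p,q=o1+k[0]*d1,o2+k[1]*d2;print(n,(p+q)/2,np.linalg.norm(p-q))
```

```text
far+ [0.56338445 0.08456093 0.11248725] 0.0016162562200993816
near+ [0.53449241 0.18231289 0.11526803] 0.0011464599326622322
near- [0.47680487 0.16603643 0.11359209] 0.0015677325049891098
```

Emit:
send_rows(rows=[0,-10,-10,-1.0,-0.3,0,0,0,-15,-10,-0.9,-0.3,-0.15,0,0,-15,-10,0,0,0,0,1,-15,-10,0,0,0,0,0,-15,-8,0,0,0,0,0,-13,-5,0,0,0,0,0,0,0,0,0,0,0,0,0,0,0,0,0,0])

```text
time: 5.35
tool_pos: [0.489, 0.1549, 0.057]
ee_rot: [3.107, -0.002, 0.285]
wrist_force: [-0.6, 0.0, -1.5]
width: 0.0297
```

Run:
```python
from h import *
from clampfit import W
w=wsnap('w3');snap('scene','s3');snap('top','t3')
p=np.load('clamp.npy');tp=w['tp'];print(tp,w['er'],get_obs()['wrist_force'])
c,si=np.cos(p[2]),np.sin(p[2]);d=tp[:2]-p[:2];print('tcp clamp',1000*(c*d[0]+si*d[1]),1000*(-si*d[0]+c*d[1]))
yaw=w['er'][2]-np.pi/2
pts=np.array([(50,30,0),(50,-30,0),(-50,-30,0),(-50,-15,0),(-135,-15,0),(-135,15,0),(-50,15,0),(-50,30,0)],float)
for f,(x0,y0,x1,y1),k in (('s3',(300,120,400,230),5),('t3',(160,205,300,290),5)):
    s=load(f);im=cv2.cvtColor(s['color'],cv2.COLOR_RGB2BGR)[y0:y1,x0:x1]
    o=cv2.resize(im,None,fx=k,fy=k,interpolation=cv2.INTER_CUBIC);cv2.imwrite('pics/'+f+'c.png',o)
    q=pts.copy();q[:,0]+=115.3;q[:,2]=14-4.4+tp[2]*1000
    u=(proj(s,W([tp[0],tp[1],yaw],q))-[x0,y0]+.5)*k-.5
    cv2.polylines(o,[u.round().astype(int)],True,(0,0,255),1)
    cv2.imwrite('pics/'+f+'o.png',o)
```

```text
[0.48898179 0.15489555 0.05699092] [ 3.10716597e+00 -1.90001301e-03  2.84809457e-01] [ 0.84037455 -0.61421752 -2.08387657]
tcp clamp -255.29195551370503 1.171893604433566
```

View pics/s3o.png

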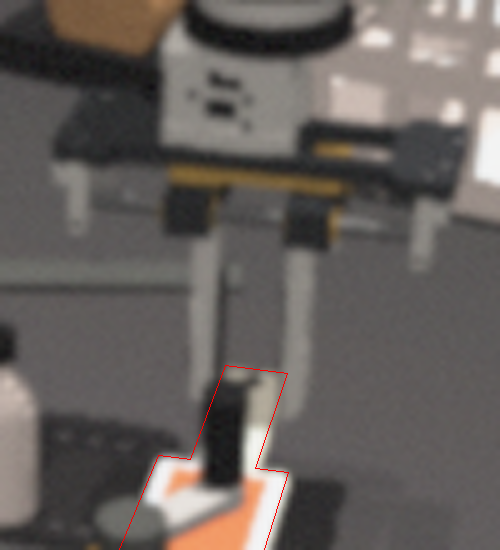

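View pics/t3o.png

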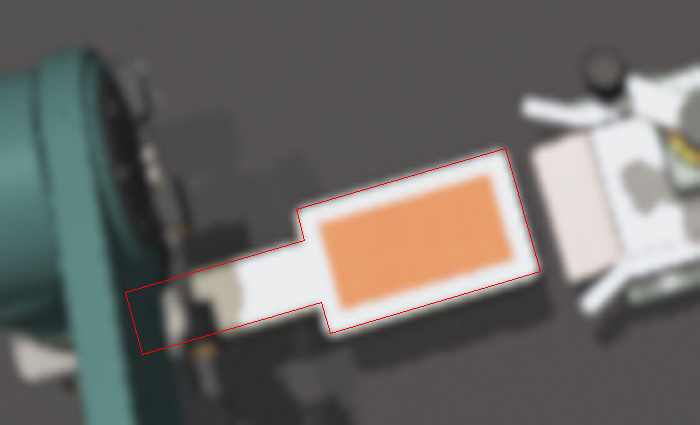

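Run:
```python
from h import *
from clampfit import W
w=load('w3');tp=w['tp'];yaw=w['er'][2]-np.pi/2
pts=np.array([(50,30,0),(50,-30,0),(-50,-30,0),(-50,-15,0),(-135,-15,0),(-135,15,0),(-50,15,0),(-50,30,0)],float)
f,(x0,y0,x1,y1),k='s3',(290,190,380,280),7
s=load(f);im=cv2.cvtColor(s['color'],cv2.COLOR_RGB2BGR)[y0:y1,x0:x1]
o=cv2.resize(im,None,fx=k,fy=k,interpolation=cv2.INTER_CUBIC)
q=pts.copy();q[:,0]+=115.3;q[:,2]=14-4.4+tp[2]*1000
u=(proj(s,W([tp[0],tp[1],yaw],q))-[x0,y0]+.5)*k-.5
cv2.polylines(o,[u.round().astype(int)],True,(0,0,255),1)
p=np.load('clamp.npy')
for pts in ([(-77,45,58),(-55,32.5,58),(50,32.5,58)],[(-55,-50,34),(100,-50,34),(100,50,34),(-55,50,34)],[(50,-30,132),(50,30,132)],[(-22,-22,132),(50,-22,132),(50,22,132),(-22,22,132)]):
    u=(proj(s,W(p,pts))-[x0,y0]+.5)*k-.5
    cv2.polylines(o,[u.round().astype(int)],False,(0,255,255),1)
cv2.imwrite('pics/s3o2.png',o)
```

```text
(no output)
```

View pics/s3o2.png

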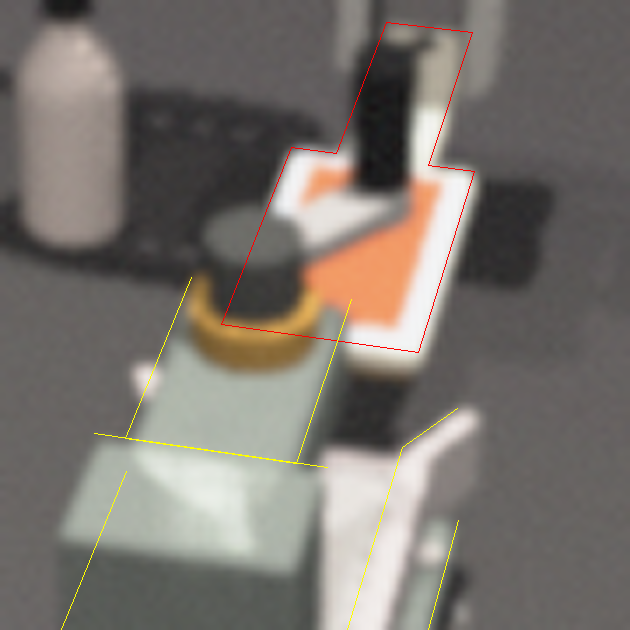

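Level to about 1 mm and aligned to the mouth to about 1 mm; the sole is at roughly 52.6 mm. I advance along the clamp's x, (0.284, −0.959).

Emit:
send_rows(rows=[2,-10,0,0,0,0.2,0,2.8,-9.6,0,0,0,0,0,2.8,-9.6,0,0,0,0,0,2.8,-9.6,0,0,0,0,0,2.8,-9.6,0,0,0,0,0,2.8,-9.6,0,0,0,0,0,2.8,-9.6,0,0,0,0,0,0,0,0,0,0,0,0])

```text
time: 6.5
tool_pos: [0.5076, 0.0864, 0.0565]
ee_rot: [3.107, -0.001, 0.287]
wrist_force: [0.0, -0.6, -1.7]
width: 0.0292
```

```bash
cat > st.py <<'E'
from h import *
import sys
p=np.load('clamp.npy');o=get_obs();tp=np.array(o['tool_pos']);c,si=np.cos(p[2]),np.sin(p[2]);d=tp[:2]-p[:2]
print('tcp',tp,'clamp',1000*(c*d[0]+si*d[1]),1000*(-si*d[0]+c*d[1]),'F',o['wrist_force'],'t',o['time'],'er',o['ee_rot'])
n=sys.argv[1]
s=snap('scene','s'+n);cv2.imwrite('pics/s%sc.png'%n,cv2.resize(cv2.cvtColor(s['color'],cv2.COLOR_RGB2BGR)[190:310,280:400],None,fx=5,fy=5,interpolation=cv2.INTER_CUBIC))
s=snap('top','t'+n);cv2.imwrite('pics/t%sc.png'%n,cv2.resize(cv2.cvtColor(s['color'],cv2.COLOR_RGB2BGR)[200:290,200:360],None,fx=5,fy=5,interpolation=cv2.INTER_CUBIC))
E
python3 st.py 4
```

```text
tcp [0.50757431 0.08638981 0.05651163] clamp -184.32692574506962 -0.46612237804931345 F [ 0.04800174 -0.61070873 -1.66312266] t 6.5 er [ 3.10680896e+00 -7.58246704e-04  2.87298138e-01]
```

View pics/s4c.png

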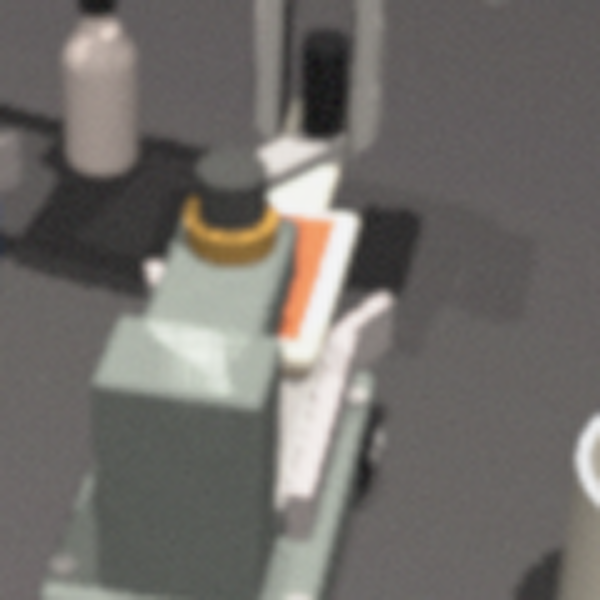

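View pics/t4c.png

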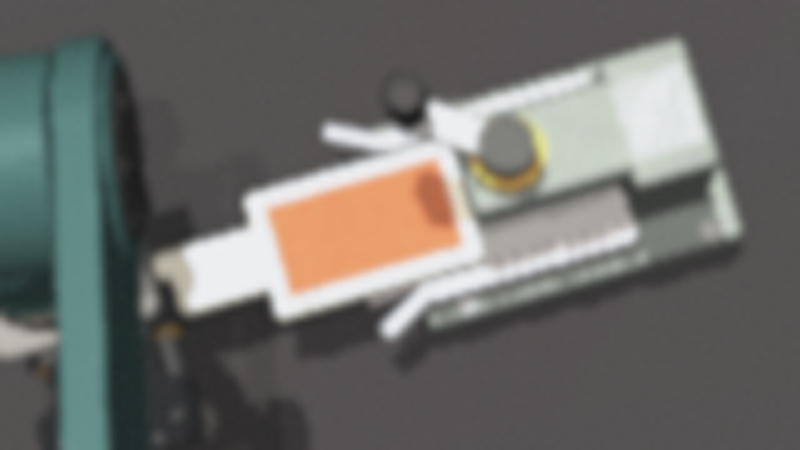

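Both views show the blade inside the flares, far edge short of the arm tip (top crop (470,200)), with no contact force. I go on 60 mm.

Emit:
send_rows(rows=[2.8,-9.6,0,0,0,0,0,2.8,-9.6,0,0,0,0,0,2.8,-9.6,0,0,0,0,0,2.8,-9.6,0,0,0,0,0,2.8,-9.6,0,0,0,0,0,2.8,-9.6,0,0,0,0,0,0,0,0,0,0,0,0,0,0,0,0,0,0,0])

```text
time: 7.6
tool_pos: [0.5241, 0.0296, 0.0565]
ee_rot: [3.107, -0.001, 0.288]
wrist_force: [0.9, -0.3, -2.2]
width: 0.0294
```

```bash
python3 st.py 5
```

```text
tcp [0.5240643  0.02961296 0.05645394] clamp -125.20478710801864 -0.7875254252937142 F [ 0.85420943 -0.3373717  -2.1614613 ] t 7.6 er [ 3.10721791e+00 -6.33680632e-04  2.88390378e-01]
```

View pics/s5c.png

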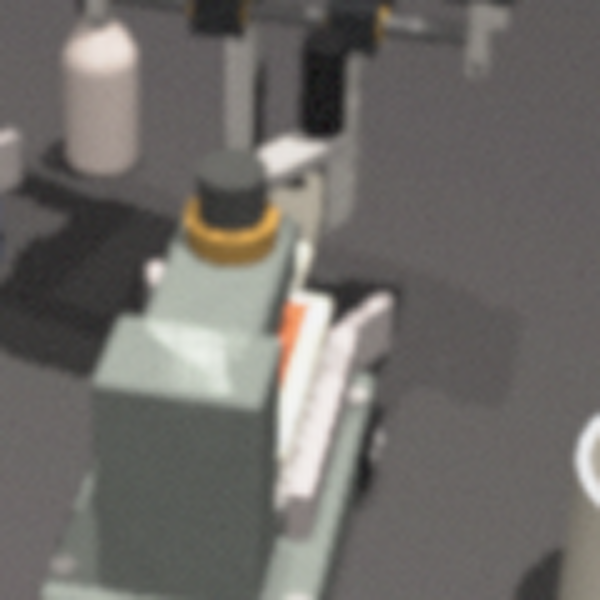

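View pics/t5c.png

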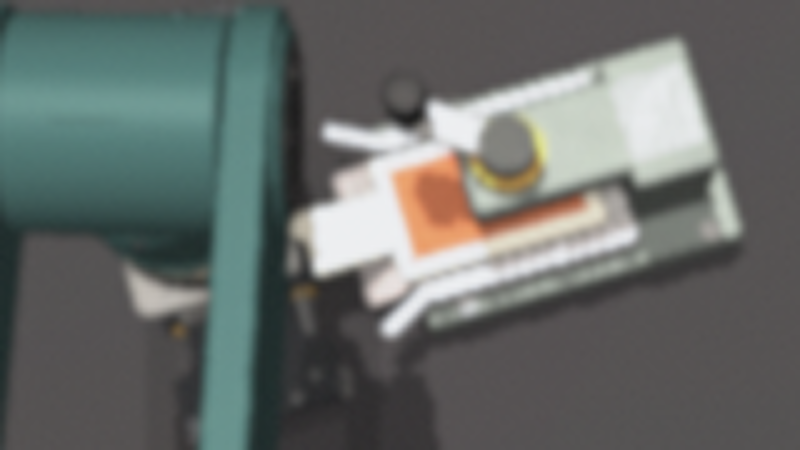

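Emit:
send_rows(rows=[1.3,-2.5,0,0,0,0,0,0.7,-2.4,0,0,0,0,0,0.6,-1.9,0,0,0,0,0,0,0,-0.5,0,0,0,0,0,0,-0.5,0,0,0,0,0,0,-0.5,0,0,0,0,0,0,0,0,0,0,0,0,0,0,0,0,0,0])

```text
time: 8.7
tool_pos: [0.5268, 0.0227, 0.055]
ee_rot: [3.107, -0.001, 0.289]
wrist_force: [0.4, 0.1, -1.7]
width: 0.0297
```

Emit:
send_rows(rows=[0,0,-0.4,0,0,0,0,0.2,-0.5,0,0,0,0,0,0.1,-0.5,0,0,0,0,0,0.2,-0.5,0,0,0,0,0,0.1,-0.5,0,0,0,0,0,0,0,0,0,0,0,0,0,0,0,0,0,0,0,0,0,0,0,0,0,0])

```text
time: 9.7
tool_pos: [0.5273, 0.0207, 0.0546]
ee_rot: [3.107, -0.001, 0.289]
wrist_force: [-0.3, -0.5, -2.1]
width: 0.0297
```

Emit:
send_rows(rows=[0,0,-0.4,0,0,0,0,0.1,-0.4,0,0,0,0,0,0.1,-0.4,0,0,0,0,0,0.1,-0.4,0,0,0,0,0,0,0,0,0,0,0,0,0,0,0,0,0,0,0,0,0,0,0,0,0,0,0,0,0,0,0,0,0])

```text
time: 10.7
tool_pos: [0.5277, 0.0195, 0.0542]
ee_rot: [3.107, -0.001, 0.289]
wrist_force: [0.9, 0.2, -2.5]
width: 0.0293
```

Emit:
send_rows(rows=[0,0,-0.4,0,0,0,0,0.1,-0.4,0,0,0,0,0,0.1,-0.4,0,0,0,0,0,0.1,-0.4,0,0,0,0,0,0,0,0,0,0,0,0,0,0,0,0,0,0,0,0,0,0,0,0,0,0,0,0,0,0,0,0,0])

```text
time: 11.7
tool_pos: [0.5277, 0.0194, 0.0539]
ee_rot: [3.109, -0.001, 0.289]
wrist_force: [-1.4, 4.0, 0.0]
width: 0.0296
```

```bash
python3 st.py 6
```

```text
tcp [0.52767426 0.01943393 0.05385001] clamp -114.4195865301308 -0.21847722901791392 F [-1.40236881  4.04360843  0.01457374] t 11.7 er [ 3.10901912e+00 -8.33539910e-04  2.88778761e-01]
```

View pics/t6c.png

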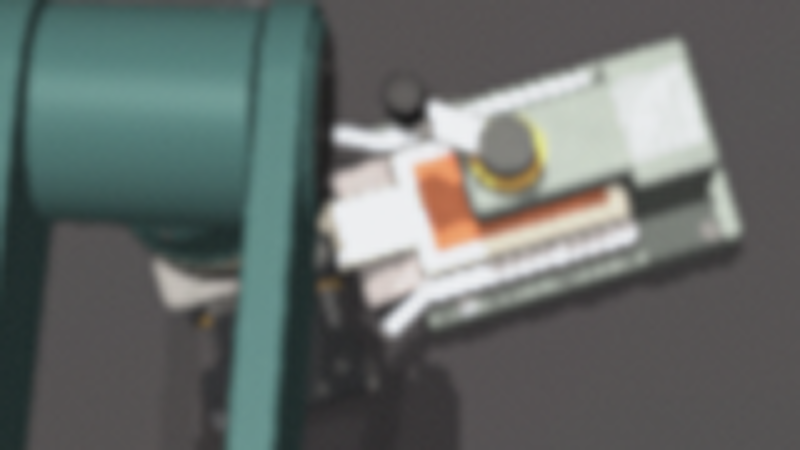

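View pics/s6c.png

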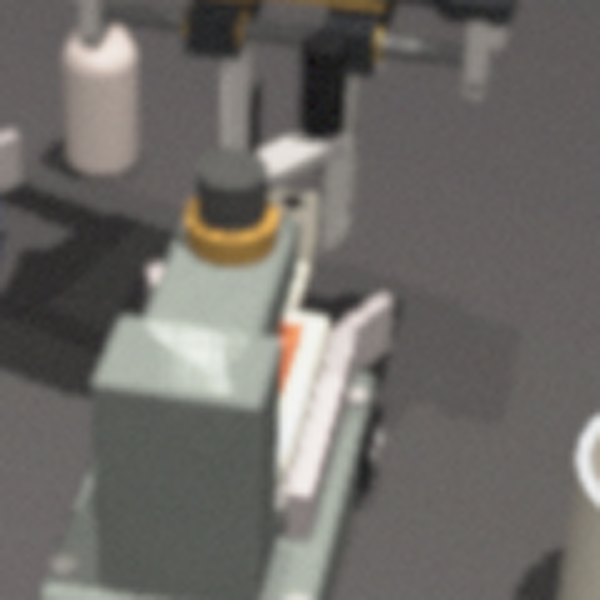

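A gentle 4 N against the column, and the hanging weight is now carried by the bed. I release.

Emit:
send_rows(rows=[0,0,0,0,0,0,0.7,0,0,0,0,0,0,0.7,0,0,0,0,0,0,0.7,0,0,0,0,0,0,0.7,0,0,0,0,0,0,0.7,0,0,0,0,0,0,0.7,0,0,0,0,0,0,0.7,0,0,0,0,0,0,0.7])

```text
time: 12.8
tool_pos: [0.5279, 0.0183, 0.0538]
ee_rot: [3.107, -0.001, 0.289]
wrist_force: [-0.4, 0.7, -0.3]
width: 0.0659
```

```bash
python3 st.py 7; python3 -c "
from h import *
wsnap('w7')"
```

```text
tcp [0.52794296 0.01829266 0.05380344] clamp -113.249002227555 -0.2851172516847647 F [-0.37653441  0.69515547 -0.28877134] t 12.8 er [ 3.10677012e+00 -7.16604431e-04  2.88520537e-01]
```

View pics/w7.png

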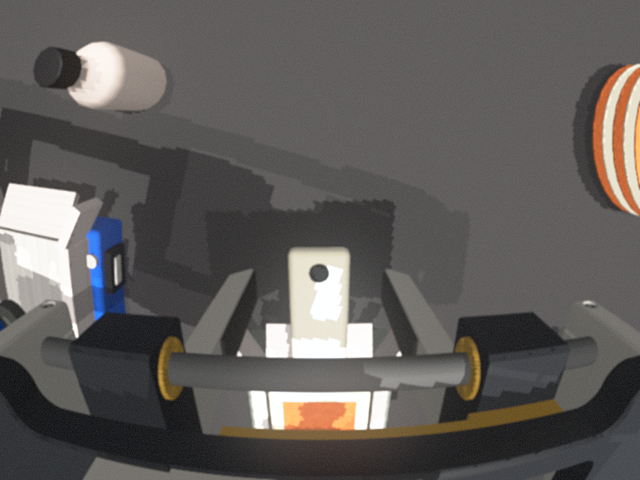

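View pics/s7c.png

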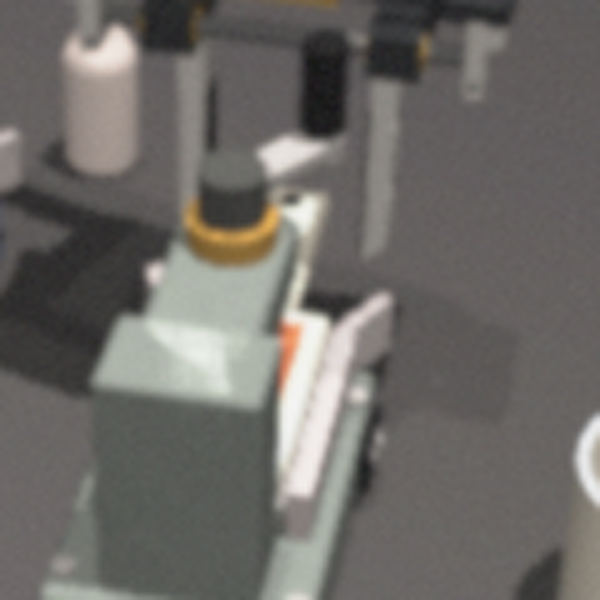

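Released at (319,272) in the wrist view; the paddle did not move. Now straight up, then over the crank grip at (0.575, −0.0475).

Emit:
send_rows(rows=[0,0,15,0,0,0,0.7,0,0,25,0,0,0,0.7,0,0,30,1,0.3,0,0.7,0,0,35,0.9,0.3,0,0.7,0,0,35,0,0,0,0.7,0,0,31,0,0,0,0.7,23,-33,0,0,0,0,0.7,24,-33,0,0,0,0,0.7])

```text
time: 13.95
tool_pos: [0.5759, -0.0482, 0.2275]
ee_rot: [3.14, -0.004, 0.29]
wrist_force: [0.8, 0.3, -0.4]
width: 0.0657
```

```bash
python3 st.py 8
python3 - <<'E'
from h import *
w=wsnap('w8')
print(wproj(w,[(.575,-.0475,.2),(.5749,-.0476,.16)]))
E
```

```text
tcp [ 0.57593576 -0.04816712  0.22745028] clamp -35.892226506046306 26.84678662184603 F [ 0.81980407  0.28319949 -0.3755793 ] t 13.95 er [ 3.1398509  -0.00367716  0.28972721]
[[317.93093989 266.34369414]
 [317.93496627 247.07849147]]
```

View pics/w8.png

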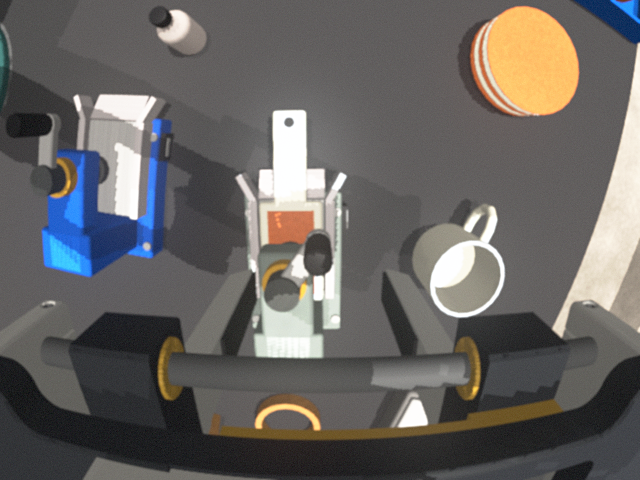

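View pics/s8c.png

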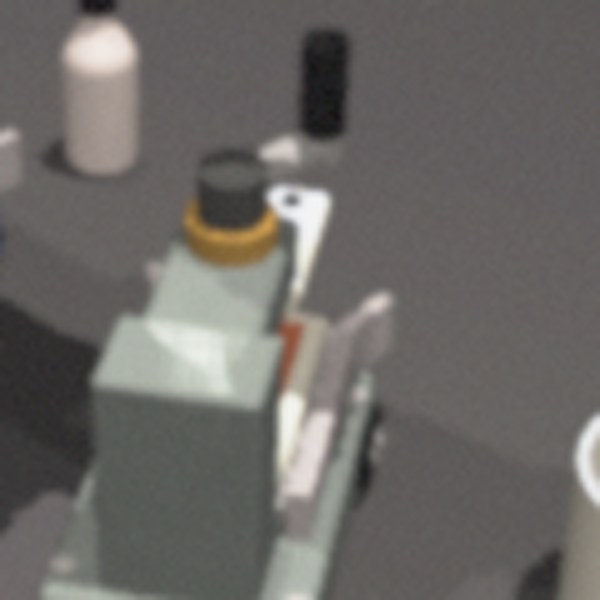

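Run:
```python
from h import *
w=load('w8');p=np.load('clamp.npy');c,si=np.cos(p[2]),np.sin(p[2])
for uv,z in (((289,110),.064),((271,170),.064),((312,170),.064),((317,265),.2)):
    d=wonz(w,*uv,z)[:2]-p[:2];print(uv,1000*(c*d[0]+si*d[1]),1000*(-si*d[0]+c*d[1]))
```

```text
(289, 110) -137.20070977651525 -0.1630668403678065
(271, 170) -82.23139474798447 -17.31176972037825
(312, 170) -81.80895847440266 20.41187705121513
(317, 265) -37.628790239772144 25.599801902140687
```

Emit:
send_rows(rows=[-1,0.5,-15,0,0,0,0.7,0,0,-15,0,0,0,0.7,0,0,-15,0,0,0,0.7,0,0,-11,0,0,0,0.7,0,0,0,0,0,0,0.7,0,0,0,0,0,0,0.1,0,0,0,0,0,0,0.1,0,0,0,0,0,0,0])

```text
time: 15.1
tool_pos: [0.5743, -0.0473, 0.1694]
ee_rot: [3.141, -0.001, 0.288]
wrist_force: [0.8, 0.0, 0.3]
width: 0.0393
```

Emit:
send_rows(rows=[0,0,0,0,0,0,0,0,0,0,0,0,0,0,0,0,0,0,0,0,0,0,0,0,0,0,0,0,0,0,0,0,0,0,0,0,0,0,0,0,0,0,0,0,0,0,0,0,0,0,0,0,0,0,0,0])

```text
time: 16.1
tool_pos: [0.5744, -0.047, 0.169]
ee_rot: [3.142, -0.001, 0.289]
wrist_force: [4.2, 1.9, -0.5]
width: 0.0171
```

```bash
python3 st.py 9
```

```text
tcp [ 0.5743628  -0.0470325   0.16897295] clamp -37.42700347454519 25.661022646104087 F [ 4.23610557  1.94536794 -0.4681286 ] t 16.1 er [ 3.14156102e+00 -1.23704309e-03  2.88634605e-01]
```

View pics/s9c.png

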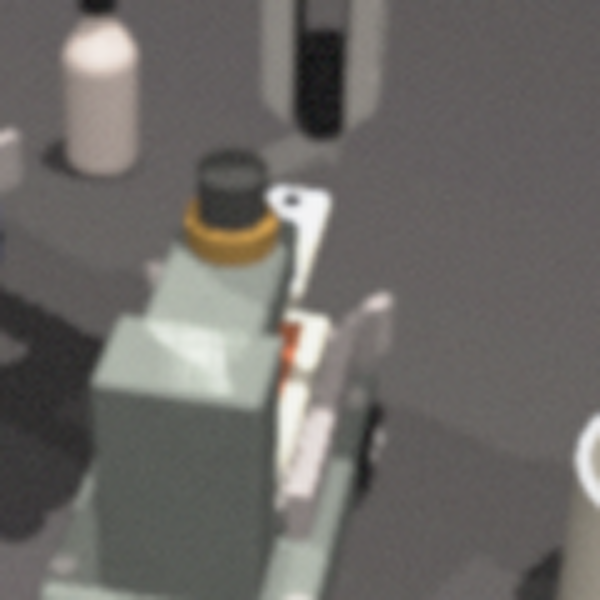

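```bash
cat > circ.py <<'E'
import numpy as np,sys
p=np.load('clamp.npy');c,si=np.cos(p[2]),np.sin(p[2])
def pos(a,r=45.): 
    x,y=-r*np.cos(a),r*np.sin(a);return np.array([c*x-si*y,si*x+c*y])
if __name__=='__main__':
    a0,st,n=map(float,sys.argv[1:4]);acc=np.zeros(2);out=[]
    for i in range(int(n)):
        t=pos(a0+st*(i+1))-pos(a0);d=np.round(t-acc,1);acc+=d;out.append(tuple(d.tolist()))
    print(out,a0+st*n)
E
python3 circ.py 0.6 0.25 8;python3 circ.py 2.6 0.25 8;python3 circ.py 4.6 0.2 5
```

```text
[(10.2, -4.7), (8.6, -7.2), (6.7, -9.0), (4.2, -10.4), (1.5, -11.1), (-1.3, -11.2), (-4.0, -10.5), (-6.5, -9.1)] 2.6
[(-8.5, -7.3), (-10.1, -4.9), (-11.0, -2.3), (-11.2, 0.5), (-10.8, 3.3), (-9.6, 5.8), (-7.8, 8.0), (-5.6, 9.7)] 4.6
[(-2.7, 8.6), (-0.9, 8.9), (0.9, 9.0), (2.7, 8.5), (4.3, 7.9)] 5.6
```

Emit:
send_rows(rows=[10.2,-4.7,0,0,0,0,0,8.6,-7.2,0,0,0,0,0,6.7,-9.0,0,0,0,0,0,4.2,-10.4,0,0,0,0,0,1.5,-11.1,0,0,0,0,0,-1.3,-11.2,0,0,0,0,0,-4.0,-10.5,0,0,0,0,0,-6.5,-9.1,0,0,0,0,0])

```text
time: 17.2
tool_pos: [0.5931, -0.1203, 0.1689]
ee_rot: [-3.141, -0.0, 0.289]
wrist_force: [1.0, 3.3, 1.1]
width: 0.0175
```

```bash
cat > cr.py <<'E'
from h import *
import sys
p=np.load('clamp.npy');o=get_obs();tp=np.array(o['tool_pos']);c,si=np.cos(p[2]),np.sin(p[2]);d=tp[:2]-p[:2]
x,y=1000*(c*d[0]+si*d[1]),1000*(-si*d[0]+c*d[1]);F=np.array(o['wrist_force']);a=np.arctan2(y,-x)
t=np.array([c*np.sin(a)-si*np.cos(a),si*np.sin(a)+c*np.cos(a)]);r=np.array([c*-np.cos(a)-si*np.sin(a),si*-np.cos(a)+c*np.sin(a)])
print('r',np.hypot(x,y),'a',a%(2*np.pi),'z',tp[2],'Ft',F[:2]@t,'Fr',F[:2]@r,'w',o['width'],'t',o['time'])
n=sys.argv[1]
s=snap('scene','s'+n);cv2.imwrite('pics/s%sc.png'%n,cv2.resize(cv2.cvtColor(s['color'],cv2.COLOR_RGB2BGR)[190:310,280:400],None,fx=5,fy=5,interpolation=cv2.INTER_CUBIC))
E
python3 cr.py 10
```

```text
r 44.505665940438966 a 2.602678296130199 z 0.1688989209012559 Ft -3.0670439792257516 Fr -1.5079206945209307 w 0.017511135131107407 t 17.2
```

View pics/s10c.png

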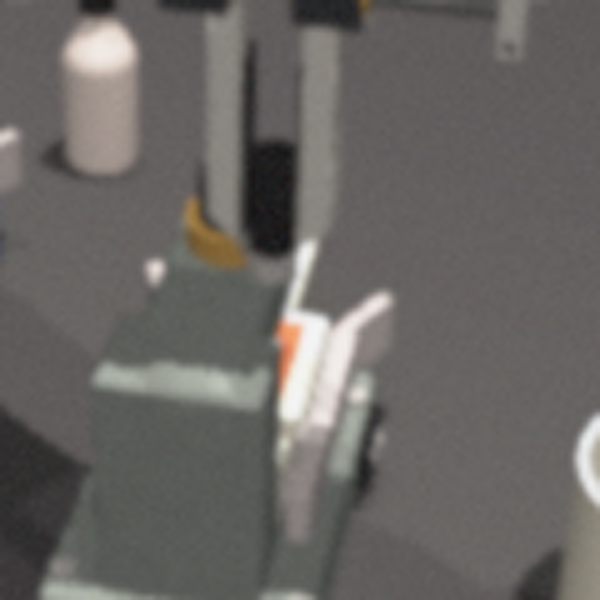

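Works as expected: a ≈ 2.60, tangential drag 3 N. In the picture the fingers hold the grip at (272,200) and the tab window at (375,440) shows the tab still in. Next 2 rad.

Emit:
send_rows(rows=[-8.5,-7.3,0,0,0,0,0,-10.1,-4.9,0,0,0,0,0,-11.0,-2.3,0,0,0,0,0,-11.2,0.5,0,0,0,0,0,-10.8,3.3,0,0,0,0,0,-9.6,5.8,0,0,0,0,0,-7.8,8.0,0,0,0,0,0,-5.6,9.7,0,0,0,0,0])

```text
time: 18.25
tool_pos: [0.5194, -0.1091, 0.1689]
ee_rot: [3.137, -0.003, 0.287]
wrist_force: [7.9, -1.2, -2.0]
width: 0.0171
```

```bash
python3 cr.py 11
```

```text
r 45.1413542778807 a 4.569114071489668 z 0.16891691606020418 Ft -4.4285741937012615 Fr -6.6677677195095395 w 0.017097927430303386 t 18.25
```

View pics/s11c.png

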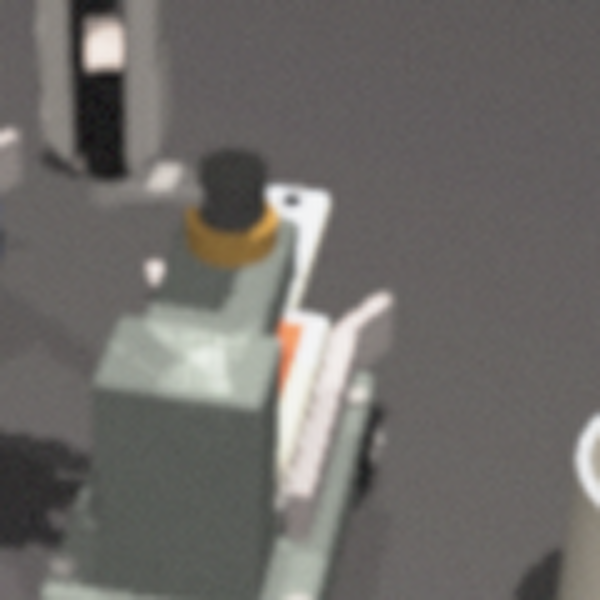

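Emit:
send_rows(rows=[-2.7,8.6,0,0,0,0,0,-0.9,8.9,0,0,0,0,0,0.9,9.0,0,0,0,0,0,2.7,8.5,0,0,0,0,0,4.3,7.9,0,0,0,0,0,0,0,0,0,0,0,0,0,0,0,0,0,0,0,0,0,0,0,0,0,0])

```text
time: 19.3
tool_pos: [0.5233, -0.0638, 0.1689]
ee_rot: [-3.14, -0.001, 0.289]
wrist_force: [1.5, 1.4, 1.4]
width: 0.0175
```

```bash
python3 cr.py 12; for i in 0 1 2 3 4 5 6 7 8 9 10 11; do python3 circ.py $(python3 -c "print(5.6+.4*$i)") 0.1 4; done
```

```text
r 45.55571445988677 a 5.618417314753487 z 0.16887985592650134 Ft 1.9648055573177354 Fr -0.3973096728240191 w 0.017460281646571582 t 19.3
[(2.7, 3.6), (3.1, 3.3), (3.4, 2.9), (3.6, 2.7)] 6.0
[(3.9, 2.2), (4.1, 1.9), (4.3, 1.4), (4.4, 1.0)] 6.4
[(4.5, 0.5), (4.5, 0.1), (4.4, -0.3), (4.5, -0.8)] 6.8
[(4.3, -1.2), (4.2, -1.7), (4.0, -2.1), (3.8, -2.4)] 7.2
[(3.5, -2.8), (3.2, -3.2), (2.9, -3.4), (2.5, -3.8)] 7.6
[(2.1, -4.0), (1.7, -4.1), (1.3, -4.3), (0.9, -4.4)] 8.0
[(0.4, -4.5), (-0.0, -4.5), (-0.5, -4.4), (-0.9, -4.5)] 8.4
[(-1.4, -4.3), (-1.7, -4.1), (-2.2, -3.9), (-2.6, -3.7)] 8.8
[(-2.9, -3.4), (-3.3, -3.1), (-3.5, -2.8), (-3.8, -2.4)] 9.200000000000001
[(-4.0, -2.0), (-4.2, -1.6), (-4.4, -1.2), (-4.4, -0.7)] 9.6
[(-4.5, -0.3), (-4.5, 0.2), (-4.4, 0.6), (-4.4, 1.1)] 10.0
[(-4.2, 1.5), (-4.1, 1.9), (-3.9, 2.3), (-3.6, 2.7)] 10.4
```

View pics/s12c.png

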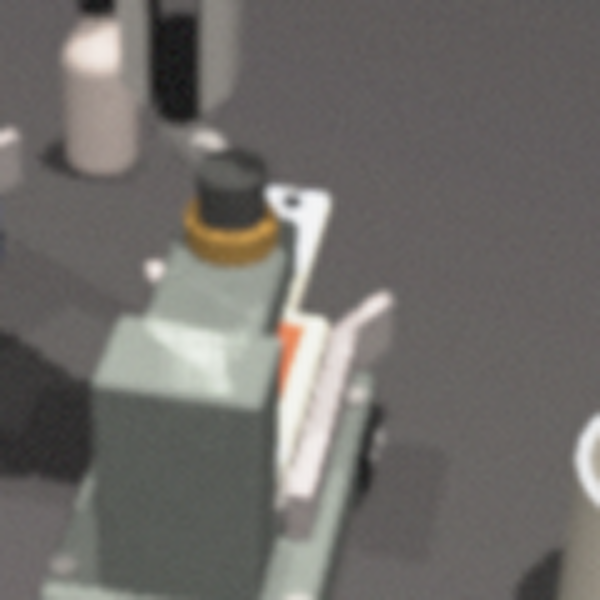

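Emit:
send_rows(rows=[2.7,3.6,0,0,0,0,0,3.1,3.3,0,0,0,0,0,3.4,2.9,0,0,0,0,0,3.6,2.7,0,0,0,0,0,0,0,0,0,0,0,0,0,0,0,0,0,0,0,0,0,0,0,0,0,0,0,0,0,0,0,0,0])

```text
time: 20.35
tool_pos: [0.5365, -0.0514, 0.1689]
ee_rot: [-3.141, -0.002, 0.289]
wrist_force: [-0.4, 3.3, 3.2]
width: 0.0174
```

```bash
cat >> cr.py <<'E'
from clampfit import W
u=proj(s,W(p,[(-25,50,20),(-25,64,20)]));print('tab px',u.round(1).tolist())
x0,y0=335,240
cv2.imwrite('pics/b%s.png'%n,cv2.resize(cv2.cvtColor(s['color'],cv2.COLOR_RGB2BGR)[y0:y0+60,x0:x0+60],None,fx=7,fy=7,interpolation=cv2.INTER_CUBIC))
b=load('s12')['color'];print('diff vs s12',np.abs(s['color'][265:290,350:375].astype(int)-b[265:290,350:375]).sum(2).max(), np.abs(s['color'][265:290,350:375].astype(int)-b[265:290,350:375]).mean())
E
python3 cr.py 13
```

```text
r 45.56162703931026 a 6.018335164029422 z 0.16886651784678383 Ft 1.3545931933291353 Fr 3.031782143716764 w 0.017404864285770462 t 20.35
tab px [[352.2, 278.5], [359.0, 279.5]]
diff vs s12 40 2.992
```

View pics/b13.png

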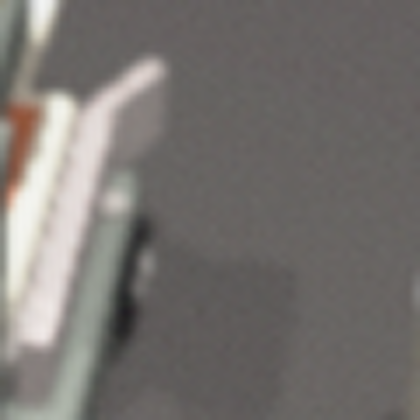

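The tab is in (its steel end is flush at (148,260) in the dark window). Next 0.4.

Emit:
send_rows(rows=[3.9,2.2,0,0,0,0,0,4.1,1.9,0,0,0,0,0,4.3,1.4,0,0,0,0,0,4.4,1.0,0,0,0,0,0,0,0,0,0,0,0,0,0,0,0,0,0,0,0,0,0,0,0,0,0,0,0,0,0,0,0,0,0])

```text
time: 21.4
tool_pos: [0.5521, -0.0455, 0.1688]
ee_rot: [-3.141, 0.001, 0.289]
wrist_force: [-3.9, 3.3, 4.8]
width: 0.0173
```

```bash
python3 cr.py 14
```

```text
r 45.510926493147366 a 0.10557892837040345 z 0.16880543971778467 Ft -3.2251326454758584 Fr 3.9569198946746447 w 0.017264736459659348 t 21.4
tab px [[352.2, 278.5], [359.0, 279.5]]
diff vs s12 43 3.5685333333333333
```

View pics/b14.png

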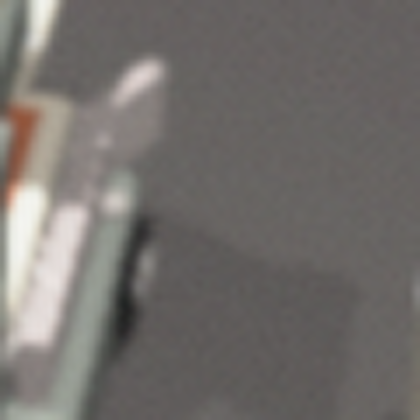

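Still in; next to 6.8.

Emit:
send_rows(rows=[4.5,0.5,0,0,0,0,0,4.5,0.1,0,0,0,0,0,4.4,-0.3,0,0,0,0,0,4.5,-0.8,0,0,0,0,0,0,0,0,0,0,0,0,0,0,0,0,0,0,0,0,0,0,0,0,0,0,0,0,0,0,0,0,0])

```text
time: 22.45
tool_pos: [0.571, -0.046, 0.1689]
ee_rot: [3.141, -0.002, 0.289]
wrist_force: [-0.0, 4.0, 3.1]
width: 0.0171
```

```bash
python3 cr.py 15
```

```text
r 45.416819579472474 a 0.523434158364347 z 0.16891499943061378 Ft -0.9444281728126587 Fr 3.895752535738632 w 0.01706757304052214 t 22.45
tab px [[352.2, 278.5], [359.0, 279.5]]
diff vs s12 365 19.751466666666666
```

View pics/b15.png

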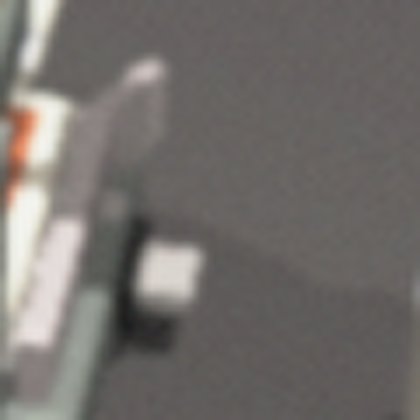

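The tab has popped: a bright tongue at (170,275) sticking out of the window. I stop here, open, and rise.

Emit:
send_rows(rows=[0,0,0,0,0,0,0.6,0,0,0,0,0,0,0.6,0,0,0,0,0,0,0.6,0,0,0,0,0,0,0.6,0,0,0,0,0,0,0.6,0,0,8,0,0,0,0.6,0,0,20,0,0,0,0.6,0,0,30,0,0,0,0.6])

```text
time: 23.5
tool_pos: [0.57, -0.0461, 0.227]
ee_rot: [-3.141, 0.001, 0.288]
wrist_force: [0.0, -0.9, 0.6]
width: 0.0567
```

Emit:
send_rows(rows=[0,0,30,0,0,0,0.6,0,0,30,0,0,0,0.6,-10,10,20,0,0,0,0.6,-20,20,0,0,0,0,0.6,-20,20,0,0,0,0,0.6,0,0,0,0,0,0,0.6,0,0,0,0,0,0,0.6,0,0,0,0,0,0,0.6])

```text
time: 24.5
tool_pos: [0.5207, 0.0033, 0.3064]
ee_rot: [-3.141, 0.001, 0.288]
wrist_force: [0.2, 0.2, -0.5]
width: 0.0566
```

```bash
python3 cr.py 16; python3 -c "
from h import *
snap('top','t16')
print(get_obs()['wrist_force'],get_obs()['width'])
a=cv2.imread('pics/t16.png');cv2.imwrite('pics/t16c.png',cv2.resize(a[200:290,200:360],None,fx=5,fy=5,interpolation=cv2.INTER_CUBIC))
w=wsnap('w16')"
```

```text
r 101.6032835758827 a 6.170401915655541 z 0.3063667962860664 Ft 0.2917940669542214 Fr 0.1256855838196586 w 0.056573209166276756 t 24.5
tab px [[352.2, 278.5], [359.0, 279.5]]
diff vs s12 418 18.315733333333334
[ 0.44380596 -0.92301124  0.03559106] 0.05617046924062091
```

View pics/w16.png

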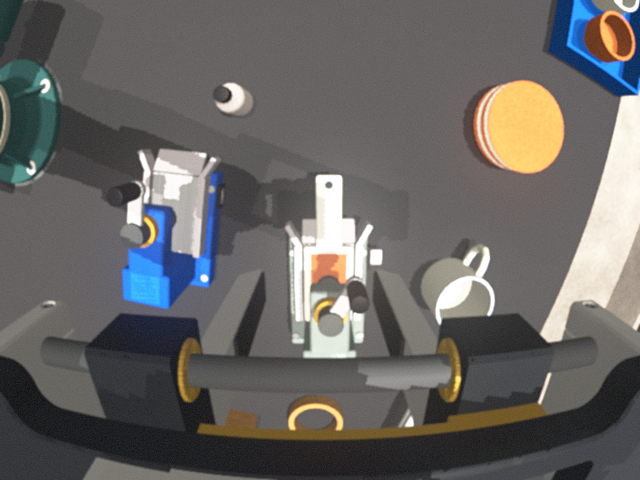

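View pics/s16c.png

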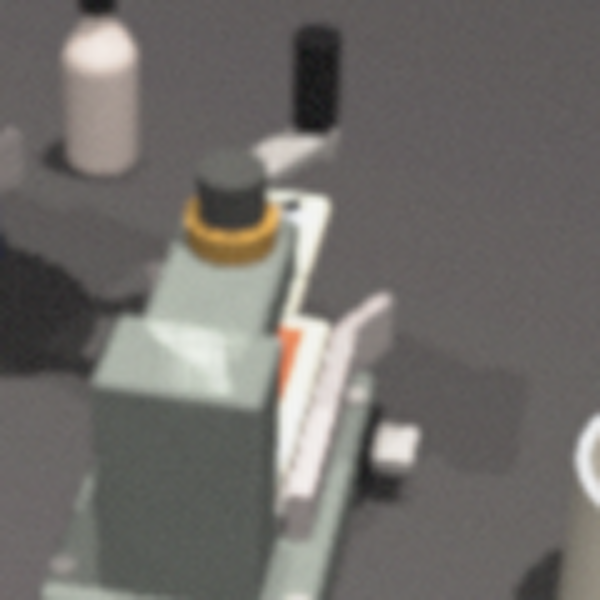

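View pics/t16.png

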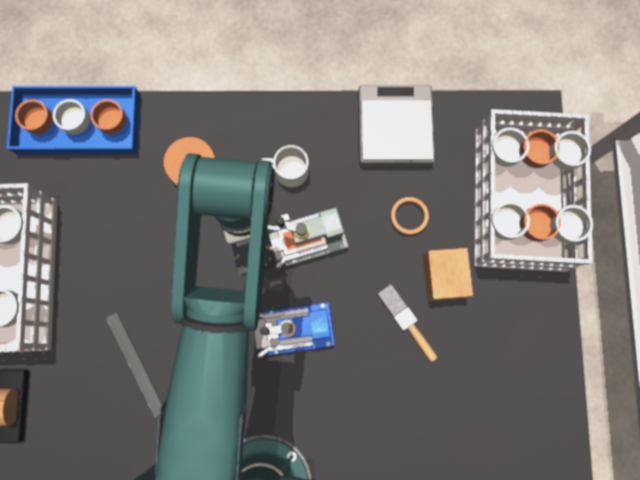

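The tab is out ((395,447) in the scene crop), the paddle is under the foot, the crank is free and the bystanders are where they were. I hand in.

```bash
python3 -c "
from bench import *
print(close_job())"
```

```text
the job is handed in; nothing more can be done
None
```

The paddle is clamped home with the tab out, and the job was handed in at about 24.6 s of the 72 s allowed; no verdict was reported.

- **Paddle:** I gripped it by the handle and tilted the tool about 2° to take out its droop. I slid it under the foot until it bore on the column with about 4 N, then let go.
- **Crank:** I wound it clockwise from about 0.6 rad. The tab popped between 6.4 and 6.8 rad, and I stopped there, at most 0.4 rad past the pop. By the screw's pitch that puts the bed at about 3.2 mm at most; I had no direct reading of it.
- **Last checks:** The pictures after letting go show the tab out and the paddle under the foot. The fingers were clear of everything with no wrist force above about 1 N. The bystanders in view looked unmoved; I compared them by eye only.
- **One disagreement:** A wrist picture taken before cranking put the handle's end 2 mm short of home. That is within the 2 mm calibration, while the contact with the column says it is home. I did not re-measure the paddle's position after clamping.

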